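# Tip the model-tree balls into their catch-lidded box

## Task

Pull the lid straight up off the plywood box, out of its two sprung catches, and lay it flat on the bench, handle up, clear of the box. Then take the cup, hold it over the box and tip all eight balls into it, and stand the empty cup upright on the cardboard sheet again. Leave the tape roll, the rule and the glue bottle where they are.

Things in the scene. Friction and masses are not known exactly. Their poses are not given: they have to be found in the camera images.
- box: Fixed plywood box, open at the top, empty, 120 x 120 mm outside, 80 mm high, walls and floor 5 mm. Origin: centre of its underside on the bench; z up, x and y square to its walls. Steel roller catches stand outside its +y and -y walls, up to 105 mm above the bench and 88 mm from the centre; with the lid off they are 116 mm apart and leave the mouth free.
- lid: Loose plywood lid of the box, 0.22 kg: plate 120 x 120 x 8 mm over a plug 106 x 106 x 10 mm that sits in the box's mouth. Origin: centre of the plug's underside (70 mm above the bench while on); z up. On the plate stands an orange block handle, 16 mm thick along x, 70 mm long along y, from 18 to 54 mm above the origin.
- lid_handle (a point): Middle of the lid's orange handle, 36 mm above the lid's origin; axes as the lid's.
- catch_left (a joint): Sprung steel roller (20 mm thick, along x) on the box's +y side, lapping 2 mm over the lid's edge: 0 m at rest, grows as it is pushed outwards. A pull of some 10 to 20 N straight up frees the lid from both rollers.
- catch_right (a joint): The same on the box's -y side.
- sheet: Fixed brown cardboard sheet, 220 x 220 x 4 mm, flat on the bench; origin: centre of its underside, z up. The cup stands on it at first.
- cup: White tub-shaped cup, 0.15 kg plus balls, 85 mm high, walls 3 mm. Two flat upright sides 66 mm apart over all (at its +y and -y; grip it across these). The sides at +x and -x lean outwards by 12 degrees, 32 mm from the centre at the foot, 51 mm at the rim; balls roll out over either once it is tipped 85 to 100 degrees. Origin: centre of its underside; z up.
- cup_rim (a point): Centre of the cup's mouth, 85 mm above its origin; axes as the cup's.
- ball0_center (a point): Centre of ball 0 of 8: dark green, 28 mm in diameter, 14 g; in the cup at first.
- ball1_center (a point): Centre of ball 1 of 8: bright green, 28 mm in diameter, 14 g; in the cup at first.
- ball2_center (a point): Centre of ball 2 of 8: pale wood, 28 mm in diameter, 14 g; in the cup at first.
- ball3_center (a point): Centre of ball 3 of 8: dark green, 28 mm in diameter, 14 g; in the cup at first.
- ball4_center (a point): Centre of ball 4 of 8: bright green, 28 mm in diameter, 14 g; in the cup at first.
- ball5_center (a point): Centre of ball 5 of 8: pale wood, 28 mm in diameter, 14 g; in the cup at first.
- ball6_center (a point): Centre of ball 6 of 8: dark green, 28 mm in diameter, 14 g; in the cup at first.
- ball7_center (a point): Centre of ball 7 of 8: bright green, 28 mm in diameter, 14 g; in the cup at first.
- tape: Bystander: roll of masking tape lying flat, 104 mm across, 45 mm high, orange core; origin: centre of its underside.
- ruler: Bystander: flat aluminium rule, 30 x 200 x 6 mm, long side along its y axis; origin: centre of its underside.
- glue: Bystander: white glue bottle with orange cap, 52 mm across, 140 mm high; origin: centre of its underside.
There are look-alikes about, which are no part of the job. What is shaped like the part that bears ball6_center but pink is not meant. Leave any turquoise look-alike of the lid alone.

How it is judged (in metres and radians):
On the way, in this order (a step that is already met when the one before it is completed fails the run):
1. the lid is out of the catches and lies flat on the bench, handle up, clear of the box (horizontal distance between lid and box above 0.12 m and height (world z) of lid below 0.015 m and angle between lid's own z axis and vertical below 0.1 rad and linear speed of lid below 0.02 m/s), for 0.2 s.
2. the cup is tipped (over 45 degrees) above the box (angle between cup's own z axis and vertical above 0.8 rad and height (world z) of cup above 0.06 m and horizontal distance between cup_rim and box below 0.15 m), for 0.05 s.
3. all eight balls are in the box (x of ball0_center in the frame of box between -0.056 and 0.056 m and y of ball0_center in the frame of box between -0.056 and 0.056 m and z of ball0_center in the frame of box between 0 and 0.08 m and x of ball1_center in the frame of box between -0.056 and 0.056 m and y of ball1_center in the frame of box between -0.056 and 0.056 m and z of ball1_center in the frame of box between 0 and 0.08 m and x of ball2_center in the frame of box between -0.056 and 0.056 m and y of ball2_center in the frame of box between -0.056 and 0.056 m and z of ball2_center in the frame of box between 0 and 0.08 m and x of ball3_center in the frame of box between -0.056 and 0.056 m and y of ball3_center in the frame of box between -0.056 and 0.056 m and z of ball3_center in the frame of box between 0 and 0.08 m and x of ball4_center in the frame of box between -0.056 and 0.056 m and y of ball4_center in the frame of box between -0.056 and 0.056 m and z of ball4_center in the frame of box between 0 and 0.08 m and x of ball5_center in the frame of box between -0.056 and 0.056 m and y of ball5_center in the frame of box between -0.056 and 0.056 m and z of ball5_center in the frame of box between 0 and 0.08 m and x of ball6_center in the frame of box between -0.056 and 0.056 m and y of ball6_center in the frame of box between -0.056 and 0.056 m and z of ball6_center in the frame of box between 0 and 0.08 m and x of ball7_center in the frame of box between -0.056 and 0.056 m and y of ball7_center in the frame of box between -0.056 and 0.056 m and z of ball7_center in the frame of box between 0 and 0.08 m), for 0.2 s.
At the end, for the whole second after the job is handed in: All eight balls are inside the box (centres within its walls and below its rim); the lid lies still and flat (within 0.1 rad, handle up) on the bench, its centre more than 120 mm from the box's; the cup stands still and upright (within 0.1 rad) with the centre of its foot on the cardboard sheet (all of step 1 and all of step 3 and angle between cup's own z axis and vertical below 0.1 rad and height (world z) of cup below 0.012 m and linear speed of cup below 0.02 m/s and x of cup in the frame of sheet between -0.11 and 0.11 m and y of cup in the frame of sheet between -0.11 and 0.11 m); the robot touches nothing.
It fails at once if the tape roll is moved more than 40 mm (distance of tape from where it was at the start of the episode above 0.04 m).
It fails at once if the rule is moved more than 40 mm (distance of ruler from where it was at the start of the episode above 0.04 m).
It fails at once if the glue bottle is moved more than 40 mm (distance of glue from where it was at the start of the episode above 0.04 m).
It also fails if it takes over 72 s, if anything falls off the work surface, if the arm or the gripper's body presses on something with over 40 N, if the wrist force passes 120 N, or if a joint passes its speed limit or range.

## Robot

A 6-joint arm with a two-finger parallel gripper is mounted at the origin on the work surface. World frame = base frame: x ahead of the robot, y to its left, z up, the work surface at z = 0. Lengths are in m, angles in degrees, forces in N, time in s.
With the tool pointing down it reaches from about 0.325 to 0.775 m from the base axis. Payload 9.3 kg.
Tool frame: the origin (TCP) lies midway between the tips of the shut fingers; the grasp point (between the pads) lies env.pinch_z behind it (env.pinch_z is the distance from the TCP to the grasp point, in m); z points along the fingers, y is the line along which they close (so a half turn about z gives the same grasp; the last joint's range is limited). The gripper opens to 85 mm and grips with 20 to 120 N. Pads are 22 mm wide; open, the fingers measure 114 mm over their backs; the gripper's body (76 mm by 85 mm) begins 54 mm behind the grasp point. The pads swing forward as they close: fully open they stand 13 mm farther back than shut.
Start: joints at [58.35, 14.817, 1.232, 76.415, 0, 81.257], TCP at [0.214, 0.507, 0.231] pointing down, gripper open.
Joint ranges: [-174.27, 174.27], [-52.1, 104.24], [-59.71, 78.15], [-110.17, 111.67], [-87.03, 83.33], [-180, 180]. Speed limits (degrees/s): [127.2, 127.2, 159.86, 180, 180, 180].

## Interface

Orientations are given as [roll, pitch, yaw] about the fixed x, y, z axes, in that order (R = Rz(yaw) Ry(pitch) Rx(roll)).
In Python, from rig import env, hand, optics, job_done gives the robot as it stands. Calls block until the motion is done:
- env.move_ptp(position, orientation): joint-space move of the TCP to a pose.
- env.line_to(position, rotation=None, v=0.15): straight line of the TCP; rotation=None keeps the orientation; v is the mean speed in m/s.
- env.goto_joints(angles): joint-space move.
- hand.command_gripper(opening, newtons=None): finger opening in m; newtons is the grip in N (None keeps the last); returns when the fingers have stopped.
- env.hold(seconds).
- env.inverse_kinematics(position, orientation): joint angles nearest the present ones, or None.
- optics.grab_frame(name): name is "scene" or "top" or "wrist"; returns a dict with "color" (384x512x3 uint8, red, green, blue), "range_z" (384x512 float32, m along the optical axis (not along the pixel's ray), 0 where there is no reading), "mtx" (3x3 intrinsics, pixels), "extrinsics" (4x4, takes a point from world to camera coordinates). Camera axes: x right, y down, z forward; pixel columns grow to the right and rows downward; lengths in m; the calibration is good to about 2 mm. A picture is of the moment at which its call begins.
A pose or a line that the arm cannot do raises env.Unreachable and nothing moves.
- job_done(): hands the job in; it is judged then, once.
Readings, each from a call of its own:
- env.get_clock(): time.
- env.get_q(): joint angles.
- env.get_joint_velocities(): joint speeds.
- env.get_effort(): joint torques, N m.
- env.get_eef_pos(): TCP position.
- env.get_ee_rot(): TCP orientation.
- env.get_force(): force on the tool from outside, world axes, zero at the start.
- env.get_wrist_torque(): the same for the moment, N m.
- env.get_gripper_width(): finger opening in m.
- env.get_grip_force(): force on a finger pad.
Only numpy, scipy, OpenCV 4.12 (cv2) and the standard library are available. Lean on these libraries where they do the work, as an engineer would, in place of code of your own. Each camera call takes 0.05 s, during which the arm holds its last target. There are 200 camera calls.

## Working session

There is one attempt and no reset: what is moved stays moved. The work goes in short steps, each a Python script; the robot and the scene stay as the last script left them, time stands still between calls to the robot, and variables do not carry over. Pictures are saved under pics/ and viewed, at most 10 in all, crops included, and the job is handed in when it is done.

```bash
ls; mkdir -p pics
python3 - <<'E'
from rig import env,hand,optics
import cv2,numpy as np
ims=[]
for n in("scene","top"):
    f=optics.grab_frame(n); np.savez(f"{n}.npz",**f); cv2.imwrite(f"pics/{n}0.png",cv2.resize(f["color"][...,::-1],(800,600),interpolation=cv2.INTER_CUBIC))
print(env.pinch_z,env.get_ee_rot(),env.get_clock())
E
```

```text
pics
0.0187 [-1.79932456e+02 -1.01432678e-02  1.57093367e+02] 0.1
```

View pics/top0.png

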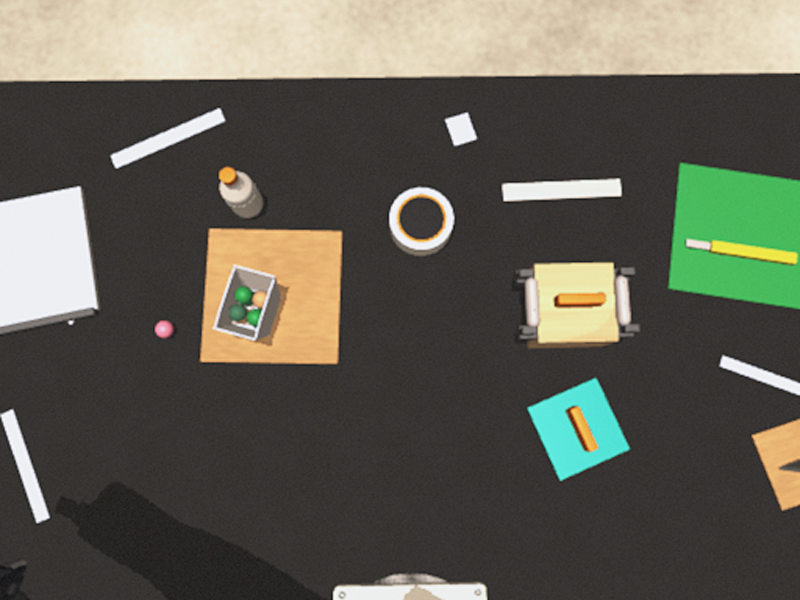

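View pics/scene0.png

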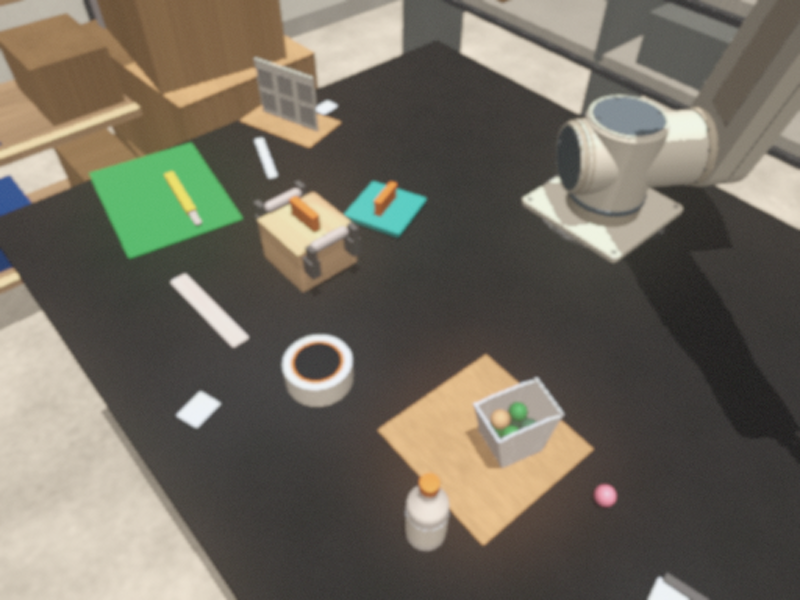

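The top view (800x600) shows the lid handle at about (581,299), the cup rim corners at (233,266), (275,276), (257,340) and (215,328), the sheet centre at about (271,296), the tape at (421,220), the glue at (240,195) and the rule at (562,190). The decoy turquoise lid is at (578,430) and the pink ball is at (164,329).

```bash
cat > geo.py <<'E'
import numpy as np,cv2
def cloud(f):
    K=f["mtx"];E=f["extrinsics"];d=f["range_z"];v,u=np.indices(d.shape)
    P=np.stack([(u-K[0,2])/K[0,0]*d,(v-K[1,2])/K[1,1]*d,d],-1)
    W=(P-E[:3,3])@E[:3,:3]; W[d==0]=np.nan; return W
def ray(f,u,v,z):
    K=f["mtx"];E=f["extrinsics"];R=E[:3,:3];c=-R.T@E[:3,3]
    r=R.T@np.array([(u-K[0,2])/K[0,0],(v-K[1,2])/K[1,1],1]); return c+r*(z-c[2])/r[2]
def rect(W,box,z0,z1):
    u0,v0,u1,v1=[int(a/1.5625) for a in box]; P=W[v0:v1,u0:u1].reshape(-1,3)
    P=P[(P[:,2]>z0)&(P[:,2]<z1)]
    c,s,a=cv2.minAreaRect(P[:,:2].astype(np.float32)); return np.round(c,4),np.round(s,4),round(a,1),len(P),np.round(np.median(P[:,2]),4)
E
python3 - <<'E'
import numpy as np
from geo import *
f=dict(np.load("top.npz"));W=cloud(f)
print("plate",rect(W,(525,250,632,352),.08,.096))
print("handle",rect(W,(545,285,615,312),.112,.135))
print("cup",rect(W,(205,255,290,350),.082,.1))
print("sheet",rect(W,(195,222,350,370),.002,.008))
print("tape",rect(W,(380,180,462,262),.035,.055))
print("glue",rect(W,(210,160,270,225),.03,.16))
print("rule",rect(W,(495,170,630,210),.003,.012))
print("turq",rect(W,(520,370,640,490),.004,.1))
S=1.5625
for n,p,z in [("cup",[(233,266),(275,276),(257,340),(215,328)],.089),("plate",[(535,263),(613,262),(619,342),(538,344)],.088),("handle",[(557,300),(606,298)],.124),("sheet",[(209,229),(342,231),(338,364),(201,361)],.004)]:
    q=np.array([ray(f,u/S-.2,v/S-.2,z)[:2] for u,v in p]); print(n,q.round(4).tolist(),q.mean(0).round(4))
E
```

```text
plate (array([ 0.5294, -0.2564]), array([0.1612, 0.1212]), 88.8, 2319, np.float64(0.0879))
handle (array([ 0.5294, -0.2527]), array([0.0689, 0.0158]), 89.6, 231, np.float64(0.1231))
cup (array([0.5371, 0.2463]), array([0.0676, 0.1017]), 73.8, 267, np.float64(0.0881))
sheet (array([0.5663, 0.2228]), array([0.26  , 0.2421]), 89.2, 5428, np.float64(0.0045))
tape (array([ 0.6765, -0.0246]), array([0.1008, 0.1021]), 89.0, 1309, np.float64(0.045))
glue (array([0.7151, 0.262 ]), array([0.0455, 0.0519]), 34.9, 553, np.float64(0.0939))
rule (array([ 0.7389, -0.2646]), array([0.2281, 0.069 ]), 89.1, 830, np.float64(0.0056))
turq (array([ 0.3434, -0.267 ]), array([0.1841, 0.1888]), 0.9, 2539, np.float64(0.0181))
cup [[0.5938, 0.2635], [0.5774, 0.1995], [0.4804, 0.2246], [0.4993, 0.2877]] [0.5377 0.2438]
plate [[0.5921, -0.1961], [0.592, -0.3155], [0.4693, -0.3161], [0.4682, -0.1946]] [ 0.5304 -0.2555]
handle [[0.5284, -0.2181], [0.5303, -0.2898]] [ 0.5294 -0.254 ]
sheet [[0.6765, 0.3262], [0.6699, 0.1053], [0.4493, 0.1117], [0.4574, 0.3316]] [0.5633 0.2187]
```

```bash
cat > cupk.py <<'E'
import numpy as np
from scipy.spatial.transform import Rotation as Ro
from rig import env
UP=np.array([0,0,1.]); ADV=0.006
def pose(foot,dyaw,T,t,s=1,g=(-.015,.060)):
    """TCP pose for a cup with foot centre `foot`, x axis at dyaw, tipped T deg towards +x; tool t deg below cup x."""
    d=np.array([np.cos(np.radians(dyaw)),np.sin(np.radians(dyaw)),0]); T=np.radians(T); A=T+np.radians(t)
    cx=np.cos(T)*d-np.sin(T)*UP; cz=np.sin(T)*d+np.cos(T)*UP
    z=np.cos(A)*d-np.sin(A)*UP; y=s*np.cross(UP,d)
    R=Ro.from_matrix(np.c_[np.cross(y,z),y,z])
    return np.asarray(foot)+g[0]*cx+g[1]*cz+(env.pinch_z+ADV)*z, R.as_euler("xyz",degrees=True)
def pour_foot(c,dyaw,T,zmin=.122,back=.02):
    """foot so that the lip is `back` before c and the cup's lowest point is at zmin"""
    d=np.array([np.cos(np.radians(dyaw)),np.sin(np.radians(dyaw)),0]); r=np.radians(T)
    cx=np.cos(r)*d-np.sin(r)*UP; cz=np.sin(r)*d+np.cos(r)*UP
    low=min((x*cx+z*cz)[2] for x,z in((.051,.085),(.032,0),(-.032,0)))
    f=-(.051*cx+.085*cz); f[2]=0
    return np.array([c[0],c[1],0])-back*d+f+UP*(zmin-low)
E
python3 - <<'E'
from cupk import *
cup=(.537,.245,.004); box=(.5296,-.2545)
for pick in(-15,165):
  for t in(25,35,45,60):
    for s in(1,-1):
      a=[env.inverse_kinematics(*pose(np.array(cup)+[0,0,h],pick,0,t,s)) is not None for h in(0,.05,.15)]
      if not all(a):continue
      for dy in range(-180,180,15):
        n=0
        for T in(0,30,60,80,100,115,125):
          if env.inverse_kinematics(*pose(pour_foot(box,dy,T),dy,T,t,s)) is None:break
          n=T
        if n>=100:print(pick,t,s,dy,n)
E
```

```text
-15 25 1 -120 125
-15 25 1 -105 125
-15 25 1 -90 115
-15 25 1 -75 100
-15 25 1 -60 100
-15 25 1 0 100
-15 25 1 15 100
-15 25 1 30 115
-15 25 1 45 125
-15 25 1 60 125
-15 25 -1 -120 125
-15 25 -1 -105 125
-15 25 -1 -90 115
-15 25 -1 -75 100
-15 25 -1 -60 100
-15 25 -1 0 100
-15 25 -1 15 100
-15 25 -1 30 115
-15 25 -1 45 125
-15 25 -1 60 125
-15 35 1 -135 125
-15 35 1 -120 125
-15 35 1 -105 115
-15 35 1 -90 100
-15 35 1 -75 100
-15 35 1 15 100
-15 35 1 30 100
-15 35 1 45 115
-15 35 1 60 125
-15 35 1 75 125
-15 35 -1 -135 125
-15 35 -1 -120 125
-15 35 -1 -105 115
-15 35 -1 -90 100
-15 35 -1 -75 100
-15 35 -1 15 100
-15 35 -1 30 100
-15 35 -1 45 115
-15 35 -1 60 125
-15 35 -1 75 125
-15 45 1 -135 125
-15 45 1 -120 115
-15 45 1 -105 100
-15 45 1 -90 100
-15 45 1 30 100
-15 45 1 45 100
-15 45 1 60 115
-15 45 1 75 125
-15 45 -1 -135 125
-15 45 -1 -120 115
-15 45 -1 -105 100
-15 45 -1 -90 100
-15 45 -1 30 100
-15 45 -1 45 100
-15 45 -1 60 115
-15 45 -1 75 125
-15 60 1 -165 115
-15 60 1 -150 100
-15 60 1 -135 115
-15 60 1 -120 100
-15 60 1 45 100
-15 60 1 60 100
-15 60 1 75 115
-15 60 1 90 115
-15 60 1 105 115
-15 60 1 120 100
-15 60 -1 -165 115
-15 60 -1 -150 100
-15 60 -1 -135 115
-15 60 -1 -120 100
-15 60 -1 45 100
-15 60 -1 60 100
-15 60 -1 75 115
-15 60 -1 90 115
-15 60 -1 105 115
-15 60 -1 120 100
165 60 1 -165 115
165 60 1 -150 100
165 60 1 -135 115
165 60 1 -120 100
165 60 1 45 100
165 60 1 60 100
165 60 1 75 115
165 60 1 90 115
165 60 1 105 115
165 60 1 120 100
165 60 -1 -165 115
165 60 -1 -150 100
165 60 -1 -135 115
165 60 -1 -120 100
165 60 -1 45 100
165 60 -1 60 100
165 60 -1 75 115
165 60 -1 90 115
165 60 -1 105 115
165 60 -1 120 100
```

```bash
cat > lid.py <<'E'
from rig import env,hand,optics
import cv2
hx,hy,Y=.5296,-.2537,91
hand.command_gripper(.05)
env.move_ptp([hx,hy,.20],[180,0,Y]); env.line_to([hx,hy,.094],v=.1)
print("F0",env.get_force())
hand.command_gripper(0,100); print("w",env.get_gripper_width(),env.get_grip_force())
env.line_to([hx,hy,.115],v=.03); print(env.get_force(),env.get_gripper_width())
env.line_to([hx,hy,.24],v=.12); print(env.get_force(),env.get_gripper_width(),env.get_clock())
for n in("scene",):
    f=optics.grab_frame(n); cv2.imwrite(f"pics/lift.png",f["color"][...,::-1])
E
python3 lid.py
```

```text
F0 [ 0.11474706 -0.41461889  0.69309565]
w 0.014513037547238088 98.12696099281311
[-2.31138651 -0.17122243  2.63152188] 0.014560448158668117
[-0.49167709  0.82682839 -1.90610949] 0.015031264887857167 7.1
```

Run:
```python
from rig import env,hand,optics
import cv2,numpy as np
from geo import *
x,y=.45,-.02
env.line_to([x,y,.22],v=.25); env.line_to([x,y,.04],v=.15)
z=.04
while z>.016:
    z-=.002; env.line_to([x,y,z],v=.03); F=env.get_force()
    if F[2]>1.5: break
print("z",z,F)
hand.command_gripper(.05); env.line_to([x,y,.2],v=.2)
f=optics.grab_frame("top");np.savez("top2.npz",**f); W=cloud(f)
cv2.imwrite("pics/t2.png",cv2.resize(f["color"][...,::-1],(800,600)))
print(env.get_clock())
```

```text
z 0.023999999999999987 [-3.30249861  0.34768151 11.23315786]
13.1583
```

View pics/t2.png

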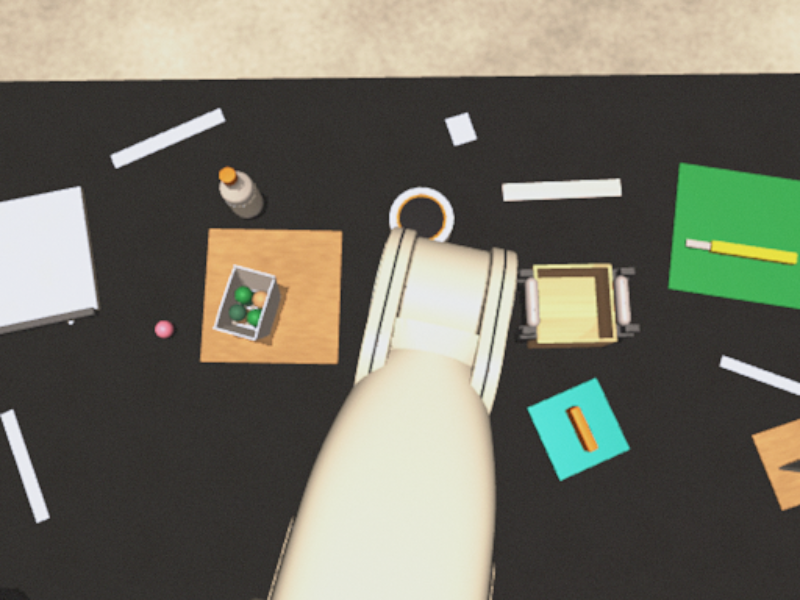

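The box is open at (573,304), and its catches stand clear of the mouth. The lid is hidden under the arm, but contact came at exactly the expected height. Next I'll check joint continuity for the pour.

Run:
```python
from cupk import *
cup=np.array([.537,.245,.004]); box=(.5296,-.2545)
for t in(25,30):
 for s in(1,-1):
  for dy in(-110,):
   print(t,s)
   P=[pose(cup,-15,0,t,s),pose(cup+[0,0,.17],-15,0,t,s)]+[pose(pour_foot(box,dy,T)+[0,0,.03*(T==0)],dy,T,t,s) for T in(0,30,60,80,100,115,122)]
   for p in P:
     q=env.inverse_kinematics(*p); print(np.round(p[0],3),None if q is None else np.round(q).astype(int))
```

```text
25 1
[0.544 0.243 0.054] [ 36  30 -58 -51 -45  28]
[0.544 0.243 0.224] [ 36   7 -46 -16 -45  28]
[ 0.551 -0.195  0.202] [ -2  36   4  90 -60 127]
[ 0.555 -0.184  0.177] [-10  25   0  72 -34 102]
[ 0.554 -0.186  0.168] [-24  20  -1  69  -5  86]
[ 0.551 -0.196  0.159] [-35  21  -2  71  14  74]
[ 0.546 -0.21   0.171] [-45  27   2  82  31  60]
[ 0.541 -0.223  0.177] [-51  33   5  93  41  47]
[ 0.539 -0.229  0.178] [-53  37   6  99  45  40]
25 -1
[0.544 0.243 0.054] [  36   30  -58  -51  -45 -152]
[0.544 0.243 0.224] [  36    7  -46  -16  -45 -152]
[ 0.551 -0.195  0.202] [ -2  36   4  90 -60 -53]
[ 0.555 -0.184  0.177] [-10  25   0  72 -34 -78]
[ 0.554 -0.186  0.168] [-24  20  -1  69  -5 -94]
[ 0.551 -0.196  0.159] [ -35   21   -2   71   14 -106]
[ 0.546 -0.21   0.171] [ -45   27    2   82   31 -120]
[ 0.541 -0.223  0.177] [ -51   33    5   93   41 -133]
[ 0.539 -0.229  0.178] [ -53   37    6   99   45 -140]
30 1
[0.543 0.243 0.052] [ 35  25 -55 -39 -42  31]
[0.543 0.243 0.222] [ 35   5 -42  -5 -42  31]
[ 0.552 -0.194  0.2  ] [ -3  33   3  86 -56 121]
[ 0.556 -0.182  0.176] [-12  23   0  71 -30  99]
[ 0.555 -0.184  0.168] [-27  20  -1  69   0  83]
[ 0.552 -0.194  0.159] [-37  22  -1  73  19  72]
[ 0.546 -0.208  0.172] [-47  28   2  84  35  57]
[ 0.542 -0.222  0.178] [-52  35   5  97  44  43]
[ 0.539 -0.228  0.18 ] [-54  39   7 103  47  35]
30 -1
[0.543 0.243 0.052] [  35   25  -55  -39  -42 -149]
[0.543 0.243 0.222] [  35    5  -42   -5  -42 -149]
[ 0.552 -0.194  0.2  ] [ -3  33   3  86 -56 -59]
[ 0.556 -0.182  0.176] [-12  23   0  71 -30 -81]
[ 0.555 -0.184  0.168] [-27  20  -1  69   0 -97]
[ 0.552 -0.194  0.159] [ -37   22   -1   73   19 -108]
[ 0.546 -0.208  0.172] [ -47   28    2   84   35 -123]
[ 0.542 -0.222  0.178] [ -52   35    5   97   44 -137]
[ 0.539 -0.228  0.18 ] [ -54   39    7  103   47 -145]
```

Run:
```python
from cupk import *
from rig import hand,optics
import cv2
cup=np.array([.537,.245,.004]); t,s=35,1
p,r=pose(cup,-15,0,t,s); z=Ro.from_euler("xyz",r,degrees=True).apply([0,0,1])
hand.command_gripper(.085)
env.move_ptp(p-.13*z+[0,0,.08],r); env.line_to(p-.10*z,v=.2); env.line_to(p,v=.1)
print(env.get_force())
f=optics.grab_frame("scene"); a=cv2.resize(f["color"][170:384,200:440,::-1],None,fx=2.2,fy=2.2,interpolation=cv2.INTER_CUBIC); 
f=optics.grab_frame("top"); np.savez("top3.npz",**f); b=cv2.resize(f["color"][130:260,90:360,::-1],None,fx=1.0,fy=1.0)
c=np.zeros((a.shape[0],a.shape[1]+270,3),np.uint8); c[:,:a.shape[1]]=a; c[:130,a.shape[1]:]=b
cv2.imwrite("pics/pre.png",c[:, :800]); print(c.shape,env.get_clock(),np.round(env.get_q(),1))
```

```text
[-0.52280713 -0.70156058 -0.58014831]
(471, 798, 3) 16.8167 [ 33.7  22.2 -52.3 -27.8 -38.   33.1]
```

View pics/pre.png

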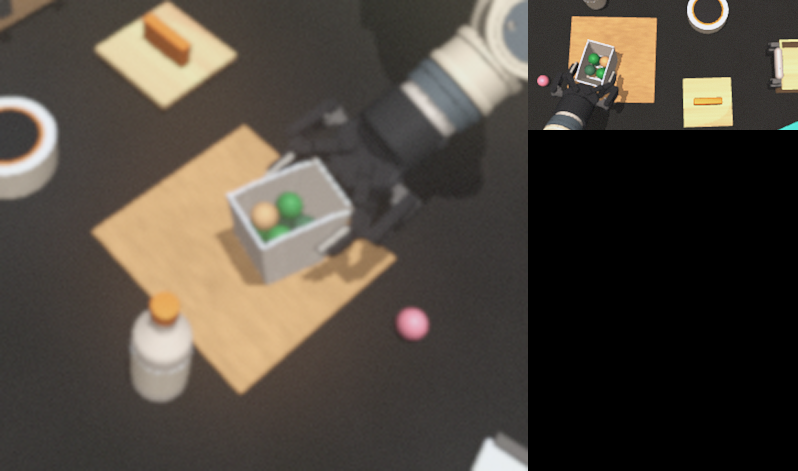

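The lid lies flat with its handle up, at (708,100) in the inset. The fingers straddle the cup's flat sides, at (285,165) and (335,240). I'll grip, lift and carry.

Run:
```python
from cupk import *
from rig import hand,optics
import cv2
cup=np.array([.537,.245,.004]); t,s,box=35,1,(.5296,-.2545)
hand.command_gripper(0,60); print(env.get_gripper_width(),env.get_grip_force())
env.line_to(pose(cup+[0,0,.03],-15,0,t,s)[0],v=.08); print(env.get_force(),env.get_gripper_width())
env.line_to(pose(cup+[0,0,.17],-15,0,t,s)[0],v=.15)
end=pour_foot(box,-120,0)+[0,0,.04]; a=cup+[0,0,.17]
for k in(.25,.5,.75,1):
    env.line_to(*pose(a+(end-a)*k,-15-105*k,0,t,s),v=.12)
env.line_to(*pose(pour_foot(box,-120,0),-120,0,t,s),v=.1)
f=optics.grab_frame("scene"); b=cv2.resize(f["color"][60:260,130:400,::-1],None,fx=2.5,fy=2.5,interpolation=cv2.INTER_CUBIC)
cv2.imwrite("pics/carry.png",b); print(env.get_clock(),env.get_gripper_width(),env.get_force())
```

```text
0.06565317002696307 63.95970348268747
[ 0.91740817  0.38522304 -3.25593055] 0.06556387153247523
23.6167 0.0653519057573672 [-0.27657146  0.68113456 -3.35296668]
```

View pics/carry.png

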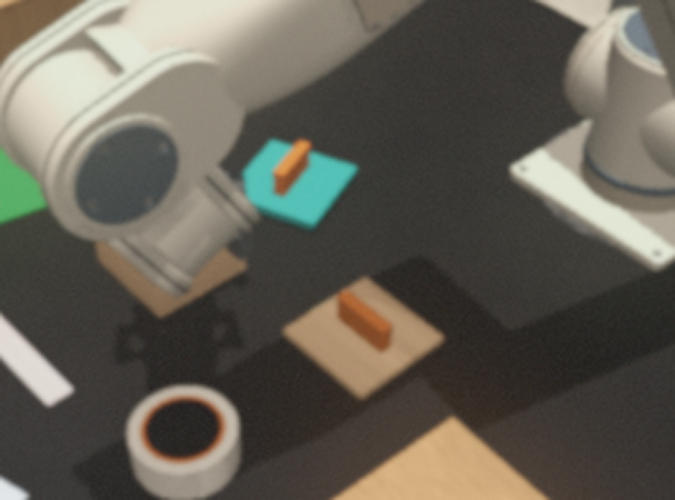

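The arm hides the cup over the box, but the gripper width and the wrist force show it is held. The lid is flat at (365,335). Now the pour.

Run:
```python
from cupk import *
from rig import hand,optics
import cv2
t,s,box=35,1,(.5296,-.2545)
for T in range(15,121,15):
    env.line_to(*pose(pour_foot(box,-120,T),-120,T,t,s),v=.03 if T<=45 else .025); print(T,env.get_clock(),np.round(env.get_force()[2],2))
for T in(110,120): env.line_to(*pose(pour_foot(box,-120,T),-120,T,t,s),v=.05)
env.hold(.3); print(env.get_force())
f=optics.grab_frame("top"); np.savez("top4.npz",**f)
cv2.imwrite("pics/pour.png",cv2.resize(f["color"][130:280,280:440,::-1],None,fx=4,fy=4,interpolation=cv2.INTER_CUBIC)); print(env.get_clock())
```

```text
15 24.1 -2.79
30 24.5083 -2.4
45 24.9167 -1.74
60 25.325 -3.38
75 25.9167 -2.46
90 26.6 -2.41
105 27.375 -1.74
120 28.15 -0.92
[ 0.28369095 -0.51625836 -0.97902255]
29.2167
```

View pics/pour.png

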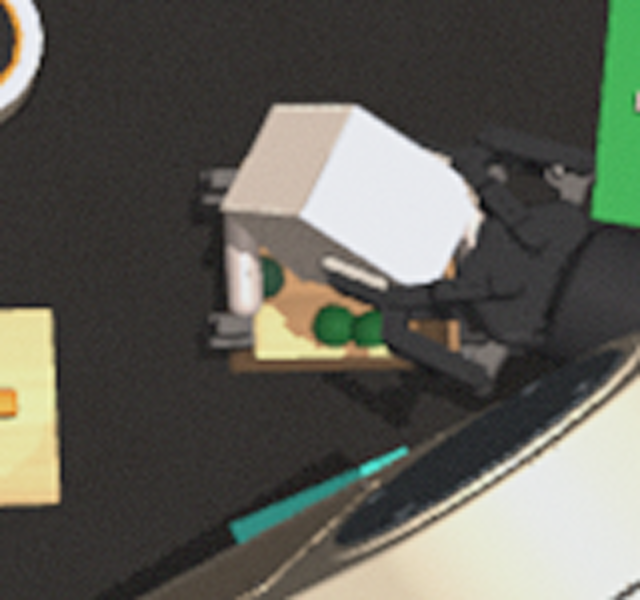

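Green balls are in the box at (270,278), (335,325) and (368,328). The wrist force has dropped, which suggests the cup is empty. I'll turn it back upright, carry it over the sheet and inspect.

Run:
```python
from cupk import *
from rig import hand,optics
import cv2
t,s,box=35,1,(.5296,-.2545); cup=np.array([.537,.245,.004])
for T in(95,65,30,0): env.line_to(*pose(pour_foot(box,-120,T)+[0,0,.03],-120,T,t,s),v=.06)
st=pour_foot(box,-120,0)+[0,0,.03]; a=cup+[0,0,.17]
for k in(.25,.5,.75,1): env.line_to(*pose(st+(a-st)*k,-120+105*k,0,t,s),v=.15)
f=optics.grab_frame("top"); np.savez("top5.npz",**f)
g=f["color"][...,::-1]
c=np.hstack([cv2.resize(g[155:235,325:415],(450,400),interpolation=cv2.INTER_CUBIC),cv2.resize(g[130:260,110:210],(308,400),interpolation=cv2.INTER_CUBIC)])
cv2.imwrite("pics/after.png",c); print(env.get_clock(),env.get_force())
```

```text
35.5917 [-1.63681152  0.52064341 -1.50360585]
```

View pics/after.png

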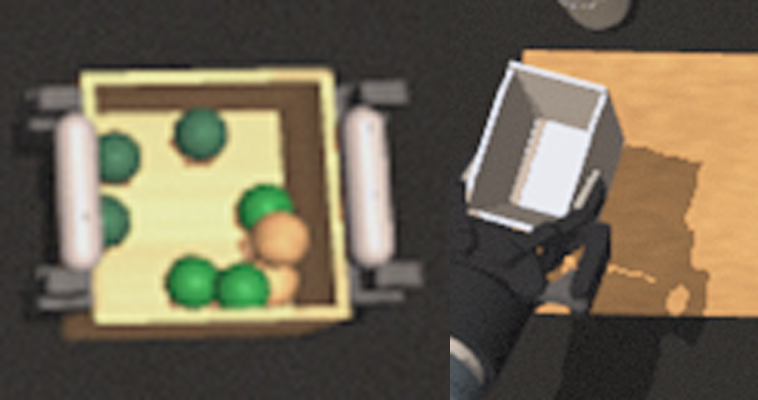

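All eight balls are in the box: dark green at (115,155), (110,220) and (200,133), bright green at (265,208), (195,282) and (242,287), and wood at (280,237) and (282,285). The cup is empty. I'll set it down on the sheet.

Run:
```python
from cupk import *
from rig import hand,optics
import cv2
from geo import *
t,s=35,1; cup=np.array([.537,.245,.004])
P=lambda h:pose(cup+[0,0,h],-15,0,t,s)[0]
env.line_to(P(.02),v=.15); F0=env.get_force()[2]; h=.008; env.line_to(P(h),v=.05)
while h>-.004:
    h-=.001; env.line_to(P(h),v=.02); F=env.get_force()[2]
    if F-F0>2: break
print(h,F0,F)
hand.command_gripper(.085); env.hold(.2)
p,r=pose(cup,-15,0,t,s); z=Ro.from_euler("xyz",r,degrees=True).apply([0,0,1])
env.line_to(P(h)-.12*z,v=.12); env.line_to(P(h)-.12*z+[0,0,.12],v=.25); env.hold(.3)
f=optics.grab_frame("top"); W=cloud(f); g=f["color"][...,::-1]
print("cup",rect(W,(205,255,290,350),.082,.1), "plate",env.get_clock())
cv2.imwrite("pics/end.png",cv2.resize(g[90:290,70:420],(800,457),interpolation=cv2.INTER_CUBIC))
```

```text
0.0 -1.6936234495596374 4.136276610119648
cup (array([0.5385, 0.2466]), array([0.0678, 0.1018]), 73.7, 274, np.float64(0.0879)) plate 41.8
```

View pics/end.png

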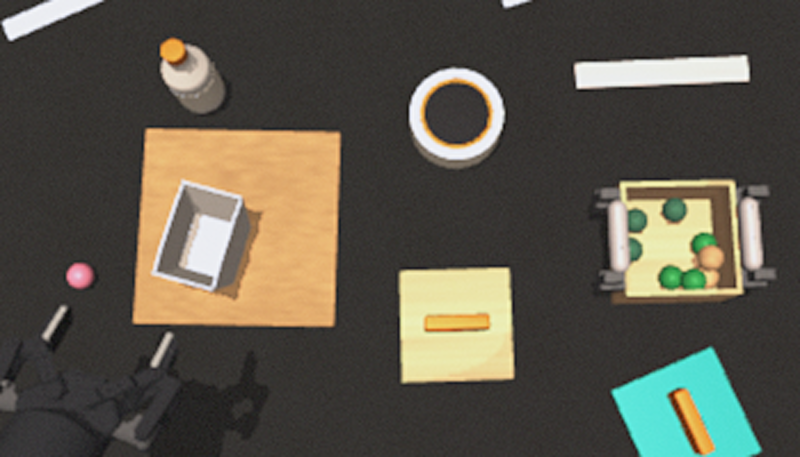

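The cup stands upright and empty on the sheet at (200,235), the lid is flat at (457,325), the balls are in the box at (680,240), and the gripper is clear.

```bash
python3 -c "
from rig import job_done
print(job_done())"
```

```text
the job is handed in; nothing more can be done
None
```

The job is handed in at about 42 s of the 72 s allowed: the last picture shows the lid flat on the bench clear of the box, all eight balls in the box, the empty cup upright on the sheet and the tape, rule and glue in place; the hand-in returned no verdict.

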